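# Make up two tray kits for supper

## Task

Make up two trays from the stock on the island: the blue tray gets the green tea light, the matchbox and the spice jar of green herbs; the wooden tray gets the pale yellow tea light and the spice jar of red powder. Stand each thing upright (the matchbox flat, as it lies now) on the tray's floor in free space, so that no two things on a tray touch each other. Do not disturb the cup and the salt shaker that are already on the trays, and leave the jar of dark spice where it is.

Things in the scene. Friction and masses are not known exactly. Their poses are not given: they have to be found in the camera images.
- blue_tray: Low serving tray, painted blue, fixed to the surface; it stands at the robot's left or right. Inside 190 mm along its x and 240 mm along its y; floor 5 mm above the surface, lip 18 mm high and 6 mm thick all round, raised to 28 mm over the middle 100 mm of its two short ends (at plus and minus y). Origin: centre of its underside, z up. Carries the espresso cup at the start.
- wood_tray: Low serving tray, brown wood, fixed to the surface; it stands at the robot's left or right. Inside 190 mm along its x and 240 mm along its y; floor 5 mm above the surface, lip 18 mm high and 6 mm thick all round, raised to 28 mm over the middle 100 mm of its two short ends (at plus and minus y). Origin: centre of its underside, z up. Carries the salt shaker at the start.
- green_tea_light: Tea light: round metal cup 38 mm in diameter and 17 mm tall with dark green wax and a black wick; stands on the surface near the robot, between the trays. Grip it from above across its diameter. Origin: centre of its underside, z up. About 16 g. Belongs on the blue tray.
- yellow_tea_light: Tea light: round metal cup 38 mm in diameter and 15 mm tall with pale yellow wax and a black wick; stands on the surface near the robot, between the trays. Grip it from above across its diameter. Origin: centre of its underside, z up. About 16 g. Belongs on the wooden tray.
- match_box: Small matchbox with a red top, lying flat, 36 mm along its x, 53 mm along its y, 15 mm tall; lies near the robot, between the trays. Its tray is shut and does not slide. Grip it from above across its 36 mm width (fingers closing along its x). Origin: centre of its underside, z up. About 30 g. Belongs on the blue tray.
- herb_jar: Glass spice jar, 47 mm across and 98 mm tall, filled with green herbs, with a white label edged dark blue and a dark blue mark on the white cap; stands upright at the back of the stock, between the trays. It has a screw cap of 46 mm diameter from 77 mm up, fixed to the jar, and can be gripped from above by cap or body. Origin: centre of its underside, z up. Mass about 0.11 kg. Belongs on the blue tray.
- red_jar: Glass spice jar, 47 mm across and 98 mm tall, filled with red powder, with a green label and a green mark on the white cap; stands upright at the back of the stock, between the trays. It has a screw cap of 46 mm diameter from 77 mm up, fixed to the jar, and can be gripped from above by cap or body. Origin: centre of its underside, z up. Mass about 0.11 kg. Belongs on the wooden tray.
- dark_jar: Glass spice jar, 47 mm across and 98 mm tall, filled with dark grey spice, with a black label and a black mark on the white cap; stands upright at the back of the stock, between the trays. It has a screw cap of 46 mm diameter from 77 mm up, fixed to the jar, and can be gripped from above by cap or body. Origin: centre of its underside, z up. Mass about 0.11 kg. Not wanted: it stays where it stands.
- cup: White porcelain espresso cup, loose, standing upright on the blue tray's floor, 62 mm along its x, 80 mm along its y with the handle, 56 mm tall. Origin: middle of that outline, at the underside, z up; the round cup (62 mm across at the rim) is centred 8 mm to +y of it, the handle reaches 40 mm to -y. Must not be disturbed.
- salt: Salt shaker of glass with a grey cap, loose, standing upright on the wooden tray's floor, 44 mm in diameter, 90 mm tall. Origin: centre of its underside, z up. Must not be disturbed.
Mind the look-alikes: they are no part of the job. Leave any purple look-alike of the match_box alone.

How it is judged:
By the outcome, as a careful person would: the job done as asked, in the order asked, and still so for the second after the job is handed in, with the robot touching nothing.
It also fails if it takes over 125 s, if anything falls off the work surface, if the arm or the gripper's body presses on something with over 40 N, if the wrist force passes 120 N, or if a joint passes its speed limit or range.

## Robot

A 7-joint arm with a two-finger parallel gripper is mounted at the origin on the work surface; the furniture and walls round the work are solid. World frame = base frame: x ahead of the robot, y to its left, z up, the work surface at z = 0. Lengths are in m, angles in rad, forces in N, time in s.
With the tool pointing down it reaches from about 0.4 to 0.85 m from the base axis. Payload 10.4 kg.
Tool frame: the origin (TCP) lies midway between the tips of the shut fingers; the grasp point (between the pads) lies 19 mm behind it; z points along the fingers, y is the line along which they close (so a half turn about z gives the same grasp; the last joint's range is limited). The gripper opens to 85 mm and grips with 20 to 120 N. Pads are 22 mm wide; open, the fingers measure 114 mm over their backs; the gripper's body (76 mm by 85 mm) begins 54 mm behind the grasp point. The pads swing forward as they close: fully open they stand 13 mm farther back than shut.
Start: joints at [-1.141, 0.332, -0.065, 1.46, 0.022, 1.35, -0.088], TCP at [0.273, 0.562, 0.193] pointing down, gripper open.
Joint ranges: [-2.6, 2.6], [-0.5, 2.12], [-1.47, 1.34], [0.16, 2.42], [-1.27, 4.41], [0.06, 2.06], [-2.6, 2.6]. Speed limits (rad/s): [2.22, 2.22, 2.79, 2.79, 3.14, 3.14, 3.14].

## Interface

Orientations are given as [roll, pitch, yaw] about the fixed x, y, z axes, in that order (R = Rz(yaw) Ry(pitch) Rx(roll)).
In Python, from bench import bot, snapshot, calibration, finish_job gives the robot as it stands.
- The arm moves only by the shell command python3 -m creep 'ROWS' [FORCE]. ROWS is JSON, a list of rows, each a list of 7 numbers: the shift along the tool's x, y, z in mm, then the turn, a rotation vector about the tool's x, y, z in degrees, then the closure, from 0 (fully open) to 1 (shut). A call has exactly 8 rows; each row shifts and turns the commanded pose from where the row before left it, along the tool's axes as they then stand; what a row does not reach is not made up. A row lasts 1/8 s, in which the tool goes at most 62.5 mm and 10.7 degrees, less where a joint would pass 70% of its speed; a pose out of reach is approached as far as the arm can. A call with a gripper value outside its range is refused whole. The fingers move at their own pace and stop on an object; FORCE is the grip in N (left out, the last holds). Time passes only in rows, so rows that do not move let the fingers close, or fill a call up. It gives the time, the measured TCP pose, the force, the opening and the grip force at its end, in the units of the state.
- bot.get_state(): the state, without advancing time (a new reading comes with each control period).
- snapshot(name): name is "side" or "top"; returns the picture (400x640x3 uint8, blue, green, red); there is no depth.
- calibration(name): a dict with "vfov" (degrees; the focal length in pixels is half the picture's height over the tangent of half this angle, whatever the lens; pixels are square), "cx", "cy" (the principal point, pixels), "rvec" (rotation vector, rad) and "tvec" (3), from world to camera coordinates, as OpenCV has them. Camera axes: x right, y down, z forward; pixel columns grow to the right and rows downward; lengths in m; the calibration is good to about 2 mm. A picture is of the moment at which its call begins. calibration takes no time and is no camera call.
- finish_job(): hands the job in; it is judged then, once.
The state is a dict: "time": time; "joint_positions": joint angles; "dq": joint speeds; "effort": joint torques, N m; "position": TCP position; "ee_rot": TCP orientation; "ft_force": force on the tool from outside, world axes, zero at the start; "torque": the same for the moment, N m; "gripper_width": opening from 0.0 (shut) to 1.0 (fully open); "finger_force": force on a finger pad.
Only numpy, scipy, OpenCV 4.12 (cv2) and the standard library are available. Lean on these libraries where they do the work, as an engineer would, in place of code of your own. Each camera call takes 0.05 s, during which the arm holds its last target. There are 200 camera calls.

## Working session

There is one attempt and no reset: what is moved stays moved. The work goes in short steps, Python scripts to look and compute and a shell command to move; the robot and the scene stay as the last step left them, time stands still between calls to the robot, and variables do not carry over. Pictures are saved under pics/ and viewed, at most 14 in all, crops included, and the job is handed in when it is done.

```bash
ls; mkdir -p pics; python3 - <<'E'
from bench import bot,snapshot,calibration
import cv2
for n in("top","side"):
    cv2.imwrite(f"pics/{n}0.png",snapshot(n)); print(n,calibration(n))
print(bot.get_state())
E
```

```text
pics
top {'vfov': 52.2880568765363, 'cx': 315.1272268402834, 'cy': 196.29408891843644, 'rvec': array([ 2.12086539, -2.10257544,  0.19642029]), 'tvec': array([0.02140303, 0.51489685, 0.95656159])}
side {'vfov': 48.03603450821561, 'cx': 310.9016497172721, 'cy': 192.42489599231317, 'rvec': array([ 2.20757698, -0.07877828,  0.04972358]), 'tvec': array([-0.51055066,  0.05599156,  1.42329058])}
{'time': 0.1, 'joint_positions': array([-1.14059176,  0.332806  , -0.06468632,  1.46084559,  0.02157959,
        1.34991281, -0.08848408]), 'dq': array([ 0.00176406, -0.00087306, -0.00016503, -0.00087214, -0.00116312,
        0.00181943, -0.00096374]), 'effort': array([ 1.25736711e-03, -6.26742411e+01,  4.93122381e-02, -3.92432463e+01,
        1.64679671e-02,  7.16557464e-03, -3.86676973e-06]), 'position': array([0.27326809, 0.56166631, 0.19240277]), 'ee_rot': array([-3.14031598e+00,  4.25350318e-05,  2.68880559e+00]), 'ft_force': array([ 0.08328957, -0.2287937 , -0.5509426 ]), 'torque': array([-0.00562289, -0.00907397,  0.03355192]), 'finger_force': 0.0, 'gripper_width': 0.9991940453052564}
```

View pics/top0.png

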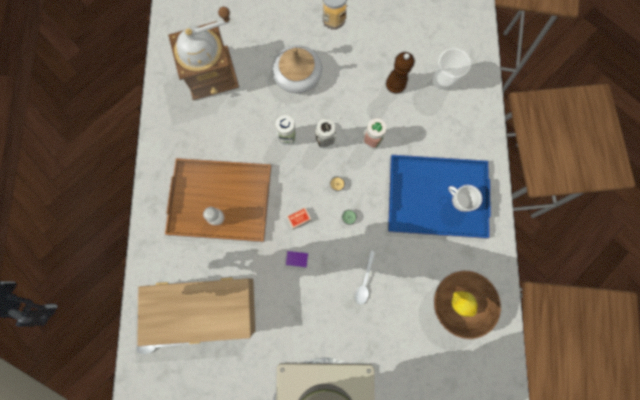

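View pics/side0.png

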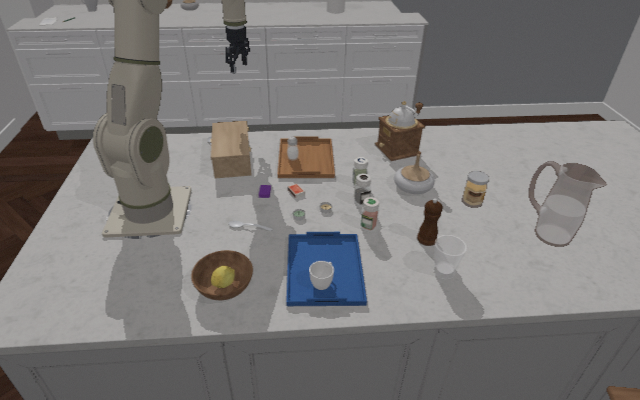

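The top view shows the wooden tray on the left (218,200) and the blue tray on the right (440,196). The tea lights are yellow (338,184) and green (349,217). The matchbox is red (299,218), with the purple look-alike at (297,259). The jars are at (286,125), (325,130) and (375,130). Of these, 375 has the green mark and red fill, so it is red_jar. I'll tell herb from dark in an enlarged crop.

```bash
cat > h.py <<'E'
import cv2,numpy as np
from bench import bot,snapshot,calibration
def cam(n):
    c=calibration(n); f=200/np.tan(np.radians(c["vfov"]/2))
    return np.array([[f,0,c["cx"]],[0,f,c["cy"]],[0,0,1]]),cv2.Rodrigues(c["rvec"])[0],c["tvec"]
def ray(n,p):
    K,R,t=cam(n); d=R.T@np.linalg.inv(K)@[p[0],p[1],1]; return -R.T@t,d/np.linalg.norm(d)
def plane(n,p,z):
    o,d=ray(n,p); return (o+d*(z-o[2])/d[2]).round(4)
def proj(n,P):
    K,R,t=cam(n); return cv2.projectPoints(np.array([P],float),cv2.Rodrigues(R)[0],t,K,None)[0].ravel().round(1)
def tri(p,q):
    o,d=ray("top",p);e,g=ray("side",q)
    s=np.linalg.lstsq(np.c_[d,-g],e-o,rcond=None)[0]; a,b=o+d*s[0],e+g*s[1]
    return ((a+b)/2).round(4),np.linalg.norm(a-b).round(4)
E
python3 - <<'E'
from h import *
t=cv2.imread("pics/top0.png");s=cv2.imread("pics/side0.png")
a=cv2.resize(t[105:230,265:395],None,fx=4,fy=4,interpolation=3)
b=cv2.resize(s[145:240,250:390],None,fx=4,fy=4,interpolation=3)
w=max(a.shape[1],b.shape[1]);a=cv2.copyMakeBorder(a,0,0,0,max(0,280),0)[:,:560]
cv2.imwrite("pics/c1.png",a);cv2.imwrite("pics/c2.png",b)
hsv=cv2.cvtColor(t,cv2.COLOR_BGR2HSV);
def m(lo,hi,box,z,name,n=hsv):
    x0,y0,x1,y1=box;k=cv2.inRange(n,lo,hi);q=np.zeros_like(k);q[y0:y1,x0:x1]=k[y0:y1,x0:x1]
    c=max(cv2.findContours(q,0,2)[0],key=cv2.contourArea);r=cv2.minAreaRect(c)
    print(name,cv2.contourArea(c),np.round(r[0],1),np.round(r[1],1),round(r[2],1),plane("top",r[0],z));
    return c,r
for nm,lo,hi,box,z in[("blue",(100,120,30),(125,255,255),(370,140,510,250),.018),("wood",(3,80,40),(18,255,255),(155,145,285,250),.018),("red",(0,120,80),(12,255,255),(280,200,320,235),.015),("yel",(15,60,60),(35,255,255),(320,170,355,200),.015),("grn",(40,30,20),(90,255,200),(335,200,365,230),.017),("capgreen",(40,60,20),(90,255,200),(360,115,390,150),.098)]:
    c,r=m(lo,hi,box,z,nm)
    if nm in("blue","wood","red"): print([plane("top",p,z)[:2] for p in cv2.boxPoints(r)])
print(proj("side",[.5,0,0]),proj("top",[.273,.562,.193]),proj("side",[.273,.562,.193]))
E
```

```text
blue 7324.0 [439.6 196.1] [101.5  76. ] 3.6 [ 0.5242 -0.2909  0.018 ]
[array([ 0.4341, -0.1539]), array([ 0.6324, -0.1712]), array([ 0.617 , -0.4323]), array([ 0.4204, -0.4057])]
wood 7329.0 [217.6 199.2] [100.3  77.1] 4.2 [0.5119 0.276  0.018 ]
[array([0.4215, 0.4044]), array([0.6231, 0.4063]), array([0.6051, 0.1435]), array([0.4054, 0.1512])]
red 176.0 [298.4 217.3] [11.3 17.6] 65.6 [0.4674 0.0682 0.015 ]
[array([0.4709, 0.0946]), array([0.49  , 0.0541]), array([0.4638, 0.0419]), array([0.4449, 0.0822])]
yel 127.5 [337.2 183.4] [13.3 12.6] 18.4 [ 0.5563 -0.0302  0.015 ]
grn 134.0 [348.5 216.5] [13. 13.] 90.0 [ 0.47   -0.0587  0.017 ]
capgreen 42.0 [377.  126.5] [7.8 7.8] 45.0 [ 0.6798 -0.1238  0.098 ]
[307.2 203.7] [ 49.5 297.2] [240.4  80.3]
```

View pics/c1.png

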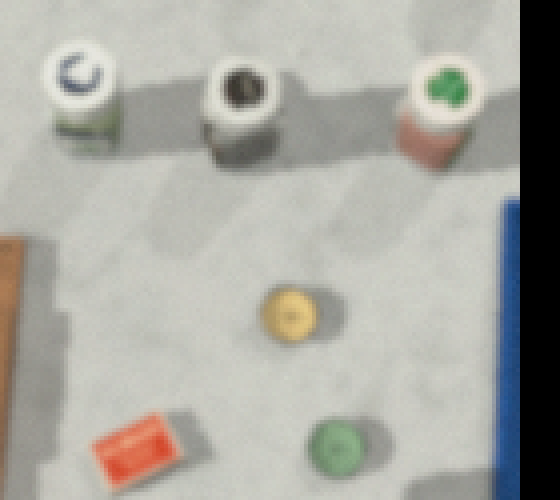

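View pics/c2.png

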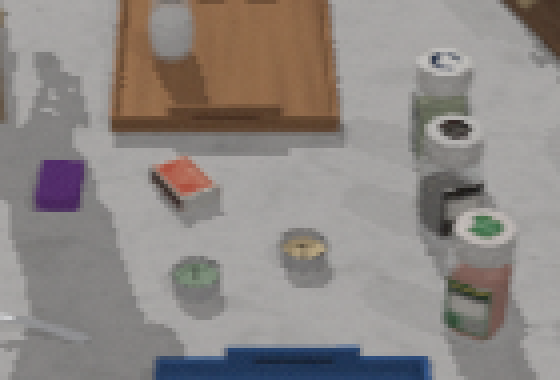

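The crops confirm it. Herb jar is the left one (blue ring, top px (285,124)), dark jar the middle one (326,127), red jar the right one (377,127), and the red matchbox is at (298,217). Next I cross-check across the two views.

```bash
python3 - <<'E'
from h import *
for n,p,q,z in[("grn",(348.7,216.7),(298.7,212.5),.017),("yel",(337.4,183.6),(326,207),.015),("match",(298.6,217.5),(296.2,189),.015),("red",(377.2,127),(371.3,202),.098),("herb",(285,124),(361.2,162.6),.098),("dark",(325.7,126.7),(363.7,177.4),.098)]:
    print(n,tri(p,q),plane("top",p,z),plane("side",q,z))
t=cv2.imread("pics/top0.png")
# tray corners refined via contour approx
hsv=cv2.cvtColor(t,cv2.COLOR_BGR2HSV)
a=np.hstack([cv2.resize(t[150:250,160:280],None,fx=3,fy=3,interpolation=3),cv2.resize(t[150:250,380:500],None,fx=3,fy=3,interpolation=3)])
s=cv2.imread("pics/side0.png")
b=np.hstack([cv2.resize(s[125:185,260:350],None,fx=4,fy=4,interpolation=3)[:, :360],cv2.resize(s[225:310,280:370],None,fx=4,fy=4,interpolation=3)[:240,:360]])
b=cv2.resize(s[125:310,270:370],None,fx=3,fy=3,interpolation=3)
a=np.vstack([a,np.zeros((max(0,555-300),720,3),np.uint8)]);
cv2.imwrite("pics/c3.png",a[:300]);cv2.imwrite("pics/c4.png",b)
E
```

```text
grn (array([ 0.4697, -0.0595,  0.0132]), np.float64(0.0008)) [ 0.4695 -0.0592  0.017 ] [ 0.4691 -0.0642  0.017 ]
yel (array([ 0.5576, -0.031 ,  0.0079]), np.float64(0.0004)) [ 0.5558 -0.0308  0.015 ] [ 0.5567 -0.0399  0.015 ]
match (array([0.4675, 0.068 , 0.011 ]), np.float64(0.0004)) [0.4667 0.0678 0.015 ] [0.4675 0.0626 0.015 ]
red (array([ 0.6793, -0.1247,  0.0945]), np.float64(0.001)) [ 0.6785 -0.1242  0.098 ] [ 0.6777 -0.1294  0.098 ]
herb (array([0.6886, 0.1017, 0.0857]), np.float64(0.0025)) [0.6851 0.1007 0.098 ] [0.6832 0.0821 0.098 ]
dark (array([0.6787, 0.0011, 0.0953]), np.float64(0.0018)) [0.6786 0.0011 0.098 ] [ 0.6769 -0.0033  0.098 ]
```

View pics/c3.png

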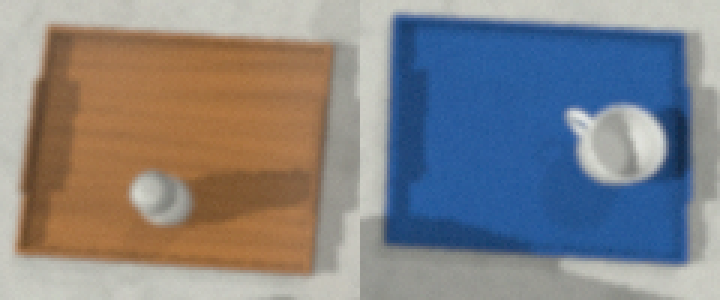

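View pics/c4.png

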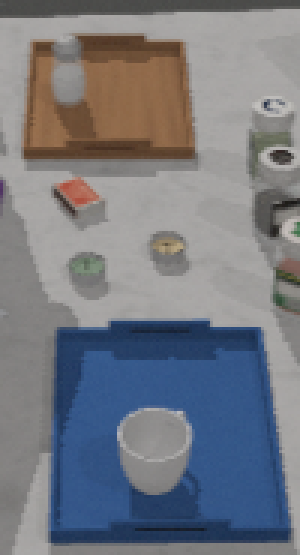

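```bash
cat >> h.py <<'E'
def to(x,y,z,yawdeg):
    s=bot.get_state(); p=s["position"]; r,pt,yw=s["ee_rot"]
    cz=lambda a:np.array([[np.cos(a),-np.sin(a),0],[np.sin(a),np.cos(a),0],[0,0,1]])
    d=np.array([x,y,z])-p; D=np.diag([1,-1,-1.])
    dy=(yawdeg-np.degrees(yw)+180)%360-180
    print("t",s["time"],"p",p.round(4),"rpy",np.degrees([r,pt,yw]).round(1),"j7",s["joint_positions"][6].round(2),"w",round(s["gripper_width"],3),"F",s["ft_force"].round(1))
    print(" turn about tool z",round(-dy,1)," shift mm before turn",((cz(yw)@D).T@d*1000).round(1)," after turn",((cz(np.radians(yawdeg))@D).T@d*1000).round(1))
E
python3 - <<'E'
from h import *
W=[(176,158.7),(270.7,164.7),(264,240.7),(165.7,234.7)];B=[(391.7,155),(488.3,161.7),(489.3,237.3),(388.7,231)]
for n,c in(("wood",W),("blue",B)):
    P=np.array([plane("top",p,.018)[:2] for p in c]);print(n,P.tolist(),P.mean(0))
    e=P[3]-P[0]+P[2]-P[1];g=P[0]-P[1]+P[3]-P[2];print("yaw x",np.degrees(np.arctan2(-e[1],-e[0])),"yaw y-90",np.degrees(np.arctan2(g[1],g[0]))-90,np.linalg.norm(np.diff(P,axis=0),axis=1))
print("salt",plane("top",(211,212.7),.09),"cup",plane("top",(467.3,198),.056),"handle",plane("top",(451,189),.045))
to(.4695,-.0592,.12,90)
E
```

```text
wood [[0.6189, 0.3912], [0.6043, 0.1427], [0.4069, 0.1533], [0.4198, 0.4019]] [0.512475 0.272275]
yaw x -3.074976471132449 yaw y-90 -3.1664243133973997 [0.24892852 0.19768439 0.24893447]
blue [[0.6325, -0.172], [0.616, -0.4209], [0.4203, -0.4091], [0.434, -0.1591]] [ 0.5257   -0.290275]
yaw x -3.5853831248254795 yaw y-90 -3.4640683705604403 [0.24944631 0.19605543 0.2503751 ]
salt [0.4655 0.2712 0.09  ] cup [ 0.5123 -0.3469  0.056 ] handle [ 0.537 -0.312  0.045]
t 0.1 p [0.2733 0.5617 0.1924] rpy [-179.9    0.   154.1] j7 -0.09 w 0.999 F [ 0.1 -0.2 -0.6]
 turn about tool z 64.1  shift mm before turn [-448.1 -472.5   72.4]  after turn [-620.9  196.2   72.4]
```

```bash
python3 -m creep '[[0,0,-30,0,0,10.6,0],[0,0,-30,0,0,10.6,0],[0,0,-20,0,0,10.6,0],[0,0,0,0,0,10.6,0],[0,0,0,0,0,10.6,0],[0,0,0,0,0,10.6,0],[-50,20,0,0,0,0,0],[-58,20,0,0,0,0,0]]' 40 && python3 -m creep '[[-58,20,0,0,0,0,0],[-58,20,0,0,0,0,0],[-58,20,0,0,0,0,0],[-58,20,0,0,0,0,0],[-58,20,0,0,0,0,0],[-58,20,0,0,0,0,0],[-58,16,10,0,0,0,0],[-50,0,20,0,0,0,0]]'; python3 -c "
from h import *
to(.4695,-.0592,.12,90)"
```

```text
time: 1.1
position: [0.3143, 0.4533, 0.2722]
ee_rot: [-3.141, 0.001, 1.58]
ft_force: [1.9, 0.0, 0.5]
gripper_width: 0.999
finger_force: 0.0
time: 2.1
position: [0.4546, -0.003, 0.2431]
ee_rot: [3.14, -0.0, 1.577]
ft_force: [-0.2, 0.3, -0.1]
gripper_width: 1.004
finger_force: 0.0
t 2.1 p [ 0.4546 -0.003   0.2431] rpy [179.9  -0.   90.4] j7 -0.15 w 1.004 F [-0.2  0.3 -0.1]
 turn about tool z 0.4  shift mm before turn [-56.3  14.6 123.1]  after turn [-56.2  14.9 123.1]
```

```bash
python3 -m creep '[[-28,7,40,0,0,0.4,0],[-28,8,50,0,0,0,0],[0,0,50,0,0,0,0],[0,0,50,0,0,0,0],[0,0,30,0,0,0,0],[0,0,15,0,0,0,0],[0,0,5,0,0,0,0],[0,0,0,0,0,0,0]]' 30 ; python3 -c "
from h import *
to(.4695,-.0592,.003,90)
cv2.imwrite('pics/s1.png',cv2.resize(snapshot('side')[170:250,250:360],None,fx=5,fy=5,interpolation=3))"
```

```text
time: 3.1
position: [0.4698, -0.0564, 0.0038]
ee_rot: [3.141, -0.0, 1.572]
ft_force: [0.8, -0.9, 0.9]
gripper_width: 1.0
finger_force: 0.0
t 3.1 p [ 0.4698 -0.0564  0.0038] rpy [179.9  -0.   90.1] j7 0.21 w 1.0 F [ 0.8 -0.9  0.9]
 turn about tool z 0.1  shift mm before turn [-2.8 -0.3  0.8]  after turn [-2.8 -0.3  0.8]
```

View pics/s1.png

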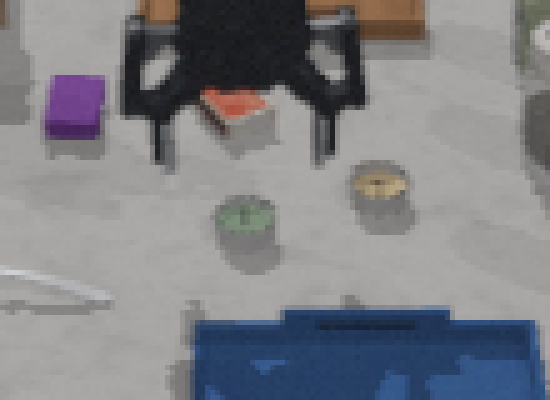

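The tips at full px (283,203) and (315,202) look behind the green light at (299,212), rather than around it. I check against the top view before closing.

```bash
python3 - <<'E'
from h import *
t=snapshot("top");cv2.imwrite("pics/t1.png",cv2.resize(t[170:270,280:420],None,fx=5,fy=5,interpolation=3))
for z in(.017,.03,.04): print(plane("side",(283,203),z),plane("side",(315,202),z))
print(proj("side",[.4695,-.0592,.017]),proj("top",[.4695,-.0592,.017]))
E
```

```text
[ 0.4218 -0.013   0.017 ] [ 0.5239 -0.0145  0.017 ]
[ 0.4217 -0.0297  0.03  ] [ 0.5224 -0.0312  0.03  ]
[ 0.4217 -0.0426  0.04  ] [ 0.5212 -0.0441  0.04  ]
[298.7 211.5] [348.7 216.7]
```

View pics/t1.png

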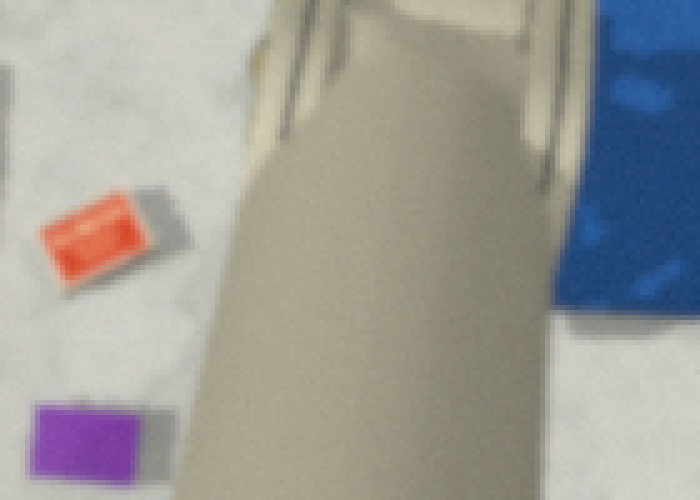

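```bash
python3 - <<'E'
from h import *
for dy in(0,.03,.045):
  print(dy,[proj("side",[.47,-.0564+dy+a,.0038+b]) for a,b in((-.04,.073),(.04,.073),(-.011,.013),(.011,.013),(0,.013))])
t=snapshot("side");c=cv2.resize(t[160:240,270:340],None,fx=7,fy=7,interpolation=3)
cv2.imwrite("pics/s2.png",cv2.convertScaleAbs(c,alpha=1.8,beta=-60))
E
```

```text
0 [array([299.4, 203.7]), array([298. , 187.9]), array([299. , 213.2]), array([298.7, 208.8]), array([298.9, 211. ])]
0.03 [array([298.9, 197.6]), array([297.5, 182.3]), array([298.5, 207.2]), array([298.2, 202.9]), array([298.3, 205. ])]
0.045 [array([298.6, 194.6]), array([297.3, 179.6]), array([298.3, 204.3]), array([297.9, 200. ]), array([298.1, 202.1])]
```

View pics/s2.png

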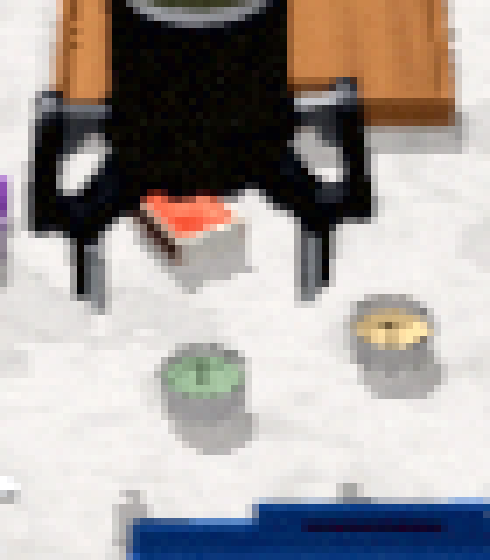

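The tips at (283,204) and (314,203), the body's underside (row 188) and the finger shadows near (289,231) all put the open tips at z≈0.05. That is about 33 mm higher than the state implies. I'll descend carefully while watching the force and check again.

```bash
python3 -m creep '[[-3,0,5,0,0,0,0],[0,0,5,0,0,0,0],[0,0,5,0,0,0,0],[0,0,5,0,0,0,0],[0,0,2,0,0,0,0],[0,0,0,0,0,0,0],[0,0,0,0,0,0,0],[0,0,0,0,0,0,0]]' 30 ; python3 -c "
from h import *
to(.4695,-.0592,.003,90)
c=cv2.resize(snapshot('side')[160:240,270:340],None,fx=7,fy=7,interpolation=3)
cv2.imwrite('pics/s3.png',cv2.convertScaleAbs(c,alpha=1.8,beta=-60))"
```

```text
time: 4.25
position: [0.4693, -0.0594, -0.0188]
ee_rot: [3.141, -0.0, 1.572]
ft_force: [0.2, 0.6, 1.1]
gripper_width: 1.001
finger_force: 0.0
t 4.25 p [ 0.4693 -0.0594 -0.0188] rpy [180.   -0.   90.1] j7 0.25 w 1.001 F [0.2 0.6 1.1]
 turn about tool z 0.1  shift mm before turn [  0.2   0.2 -21.8]  after turn [  0.2   0.2 -21.8]
```

View pics/s3.png

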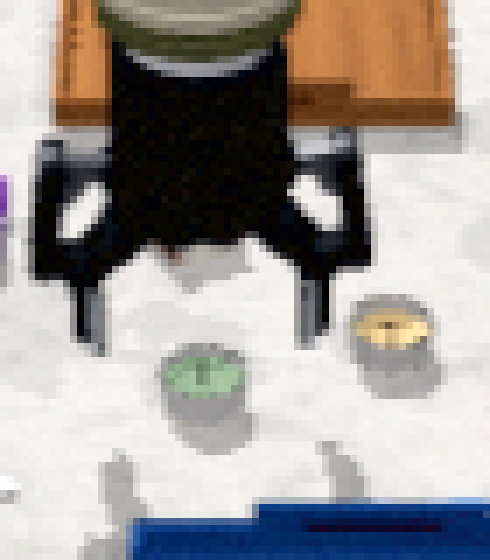

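Confirmed: there is no contact at a reported z of −0.019. The tips (row 210) and their shadows (row 225) would meet after about 26 mm more, so true z ≈ reported + 33 mm. I'll go 10 mm lower and close.

```bash
python3 -c "
from h import *
for z in (.022,.027): print(plane('side',(283.3,210.3),z),plane('side',(314.3,209.5),z))"
python3 -m creep '[[0,0,5,0,0,0,0],[0,0,5,0,0,0,0],[0,0,0,0,0,0,0.3],[0,0,0,0,0,0,0.5],[0,0,0,0,0,0,0.8],[0,0,0,0,0,0,0.8],[0,0,0,0,0,0,0.8],[0,0,0,0,0,0,0.8]]' 30
```

```text
[ 0.4217 -0.0564  0.022 ] [ 0.518  -0.0588  0.022 ]
[ 0.4217 -0.0626  0.027 ] [ 0.5175 -0.065   0.027 ]
time: 5.3
position: [0.4693, -0.0595, -0.0286]
ee_rot: [3.141, -0.0, 1.572]
ft_force: [-2.6, 0.3, 5.7]
gripper_width: 0.417
finger_force: 29.4
```

```bash
python3 -m creep '[[0,0,-12,0,0,0,0.8],[0,0,-30,0,0,0,0.8],[0,0,-30,0,0,0,0.8],[-45,7,0,0,0,0,0.8],[-55,7,0,0,0,0,0.8],[-48,5,0,0,0,0,0.8],[0,0,0,0,0,0,0.8],[0,0,0,0,0,0,0.8]]' ; python3 -c "
from h import *
to(.488,-.207,-.0225,90)"
```

```text
time: 6.3
position: [0.4883, -0.2071, 0.0434]
ee_rot: [3.142, -0.0, 1.572]
ft_force: [-0.4, 0.0, -0.5]
gripper_width: 0.413
finger_force: 30.0
t 6.3 p [ 0.4883 -0.2071  0.0434] rpy [180.  -0.  90.] j7 0.55 w 0.413 F [-0.4  0.  -0.5]
 turn about tool z 0.0  shift mm before turn [ 0.1 -0.3 65.9]  after turn [ 0.1 -0.3 65.9]
```

```bash
python3 -m creep '[[0,0,40,0,0,0,0.8],[0,0,15,0,0,0,0.8],[0,0,7,0,0,0,0.8],[0,0,3,0,0,0,0.8],[0,0,1,0,0,0,0.8],[0,0,0,0,0,0,0.8],[0,0,0,0,0,0,0.4],[0,0,0,0,0,0,0.4]]' && python3 -m creep '[[0,0,0,0,0,0,0.4],[0,0,-10,0,0,0,0.4],[0,0,-30,0,0,0,0.4],[0,0,-40,0,0,0,0],[55,0,-20,0,0,-8,0],[60,0,0,0,0,-8,0],[60,0,0,0,0,-9,0],[60,0,0,0,0,0,0]]'; python3 -c "
from h import *
to(.467,.068,-.029,115.4)"
```

```text
time: 7.3
position: [0.4884, -0.2075, -0.0227]
ee_rot: [3.141, -0.0, 1.572]
ft_force: [-0.4, -0.1, 0.1]
gripper_width: 0.595
finger_force: 0.0
time: 8.3
position: [0.4377, 0.0208, 0.078]
ee_rot: [3.14, 0.0, 2.011]
ft_force: [0.1, 0.8, -0.7]
gripper_width: 1.001
finger_force: 0.0
t 8.3 p [0.4377 0.0208 0.078 ] rpy [179.9   0.  115.2] j7 0.3 w 1.001 F [ 0.1  0.8 -0.7]
 turn about tool z -0.2  shift mm before turn [ 30.2  46.6 107. ]  after turn [ 30.1  46.7 107. ]
```

```bash
python3 -m creep '[[15,23,0,0,0,0,0],[15,24,10,0,0,0,0],[0,0,50,0,0,0,0],[0,0,30,0,0,0,0],[0,0,12,0,0,0,0],[0,0,5,0,0,0,0],[0,0,0,0,0,0,0.4],[0,0,0,0,0,0,0.8]]' && python3 -m creep '[[0,0,0,0,0,0,0.8],[0,0,0,0,0,0,0.8],[0,0,0,0,0,0,0.8],[0,0,-20,0,0,0,0.8],[0,0,-50,0,0,0,0.8],[0,0,0,0,0,9,0.8],[0,0,0,0,0,8,0.8],[0,0,0,0,0,8,0.8]]'; python3 -c "
from h import *
to(.483,-.277,-.0225,90)
t=snapshot('side');h=cv2.cvtColor(t,cv2.COLOR_BGR2HSV)
k=cv2.inRange(h,(0,120,80),(12,255,255));k[:150]=0;k[:,330:]=0;k[:,:270]=0;print('red px',cv2.countNonZero(k),np.argwhere(k)[:,::-1].mean(0))
k=cv2.inRange(h,(45,60,30),(90,255,200));print([ (cv2.contourArea(c),cv2.minEnclosingCircle(c)) for c in cv2.findContours(k,0,2)[0] if cv2.contourArea(c)>15])"
```

```text
time: 9.3
position: [0.4685, 0.0663, -0.0289]
ee_rot: [3.14, -0.0, 2.008]
ft_force: [-0.1, -0.1, -0.5]
gripper_width: 0.604
finger_force: 0.0
time: 10.3
position: [0.4679, 0.0662, 0.0406]
ee_rot: [3.141, -0.001, 1.567]
ft_force: [0.9, -0.0, -0.2]
gripper_width: 0.422
finger_force: 30.5
t 10.3 p [0.4679 0.0662 0.0406] rpy [180.   -0.   89.8] j7 -0.13 w 0.422 F [ 0.9 -0.  -0.2]
 turn about tool z -0.2  shift mm before turn [-343.1   16.4   63.1]  after turn [-343.2   15.1   63.1]
red px 102 [300.00980392 171.10784314]
[(17.5, ((371.0, 201.3333282470703), 3.073282480239868))]
```

```bash
python3 -m creep '[[-45,2,0,0,0,0,0.8],[-55,2,0,0,0,0,0.8],[-55,2,0,0,0,0,0.8],[-55,2,0,0,0,0,0.8],[-55,2,0,0,0,0,0.8],[-50,3,0,0,0,0,0.8],[-28,2,0,0,0,0,0.8],[0,0,0,0,0,0,0.8]]'; python3 -c "
from h import *
to(.483,-.277,-.0225,90)"
```

```text
time: 11.35
position: [0.4823, -0.2796, 0.0403]
ee_rot: [-3.141, 0.001, 1.57]
ft_force: [-0.7, 1.4, -1.2]
gripper_width: 0.424
finger_force: 30.5
t 11.35 p [ 0.4823 -0.2796  0.0403] rpy [-1.8e+02  1.0e-01  9.0e+01] j7 0.72 w 0.424 F [-0.7  1.4 -1.2]
 turn about tool z -0.0  shift mm before turn [ 2.6  0.6 62.8]  after turn [ 2.6  0.7 62.8]
```

```bash
python3 -m creep '[[2,0,40,0,0,0,0.8],[0,0,12,0,0,0,0.8],[0,0,7,0,0,0,0.8],[0,0,3,0,0,0,0.8],[0,0,1,0,0,0,0.8],[0,0,0,0,0,0,0.8],[0,0,0,0,0,0,0.45],[0,0,0,0,0,0,0.45]]' && python3 -m creep '[[0,0,0,0,0,0,0.45],[0,0,-10,0,0,0,0.45],[0,0,-40,0,0,0,0.45],[0,0,-55,0,0,0,0],[0,0,-55,0,0,0,0],[50,20,0,0,0,0,0],[55,25,0,0,0,0,0],[55,25,0,0,0,0,0]]' && python3 -m creep '[[55,30,0,0,0,0,0],[55,30,0,0,0,0,0],[50,30,0,0,0,0,0],[40,30,0,0,0,0,0],[17,12,0,0,0,0,0],[0,0,0,0,0,0,0],[0,0,0,0,0,0,0],[0,0,0,0,0,0,0]]'; python3 -c "
from h import *
to(.686,.101,.0,90)"
```

```text
time: 12.35
position: [0.4832, -0.275, -0.0227]
ee_rot: [3.141, -0.0, 1.572]
ft_force: [0.2, 1.0, -0.4]
gripper_width: 0.552
finger_force: 0.0
time: 13.35
position: [0.5536, -0.1133, 0.1382]
ee_rot: [3.14, -0.001, 1.571]
ft_force: [1.1, 0.2, -0.5]
gripper_width: 1.003
finger_force: 0.0
time: 14.35
position: [0.6842, 0.1004, 0.1377]
ee_rot: [3.141, -0.0, 1.57]
ft_force: [-0.1, -0.7, 0.3]
gripper_width: 0.998
finger_force: 0.0
t 14.35 p [0.6842 0.1004 0.1377] rpy [180.   -0.   89.9] j7 0.02 w 0.998 F [-0.1 -0.7  0.3]
 turn about tool z -0.1  shift mm before turn [  0.6   1.8 137.7]  after turn [  0.6   1.8 137.7]
```

```bash
python3 -c "
from h import *
t=snapshot('side');cv2.imwrite('pics/s4.png',cv2.resize(t[110:310,260:420],None,fx=3,fy=3,interpolation=3))"
```

```text
(no output)
```

View pics/s4.png

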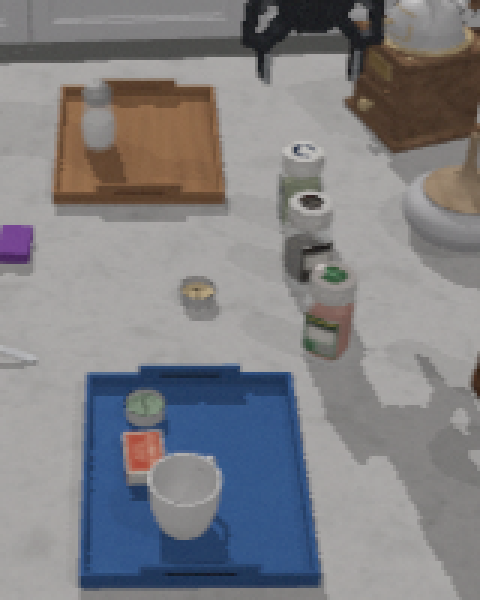

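The green light (crop 145,405) and matchbox (142,455) stand apart on the blue tray with the cup untouched, and the gripper is over the herb jar. I descend and grip.

```bash
python3 -m creep '[[0,2,40,0,0,0,0],[0,0,45,0,0,0,0],[0,0,28,0,0,0,0],[0,0,12,0,0,0,0],[0,0,5,0,0,0,0],[0,0,0,0,0,0,0],[0,0,0,0,0,0,0.4],[0,0,0,0,0,0,0.7]]' 40 && python3 -m creep '[[0,0,0,0,0,0,0.7],[0,0,0,0,0,0,0.7],[0,0,0,0,0,0,0.7],[0,0,-10,0,0,0,0.7],[0,0,-40,0,0,0,0.7],[0,0,-50,0,0,0,0.7],[0,0,-40,0,0,0,0.7],[0,0,0,0,0,0,0.7]]'; python3 -c "
from h import *
to(.572,-.226,.013,90)"
```

```text
time: 15.4
position: [0.687, 0.1021, 0.0079]
ee_rot: [3.141, -0.0, 1.572]
ft_force: [-0.5, 1.0, 0.3]
gripper_width: 0.607
finger_force: 0.0
time: 16.4
position: [0.6884, 0.1019, 0.1514]
ee_rot: [3.136, -0.001, 1.572]
ft_force: [0.1, 0.7, -0.8]
gripper_width: 0.53
finger_force: 40.9
t 16.4 p [0.6884 0.1019 0.1514] rpy [ 1.797e+02 -1.000e-01  9.000e+01] j7 0.02 w 0.53 F [ 0.1  0.7 -0.8]
 turn about tool z 0.0  shift mm before turn [-327.8 -116.7  138.4]  after turn [-327.9 -116.4  138.4]
```

```bash
python3 -m creep '[[-25,-15,0,0,0,0,0.7],[-45,-20,0,0,0,0,0.7],[-50,-20,0,0,0,0,0.7],[-50,-20,0,0,0,0,0.7],[-50,-20,0,0,0,0,0.7],[-50,-12,0,0,0,0,0.7],[-40,-10,0,0,0,0,0.7],[-18,0,0,0,0,0,0.7]]'; python3 -c "
from h import *
to(.572,-.226,.014,90)"
```

```text
time: 17.4
position: [0.5683, -0.2287, 0.1467]
ee_rot: [-3.141, 0.0, 1.568]
ft_force: [0.4, -0.7, -0.5]
gripper_width: 0.528
finger_force: 40.9
t 17.4 p [ 0.5683 -0.2287  0.1467] rpy [-179.9    0.    89.9] j7 0.54 w 0.528 F [ 0.4 -0.7 -0.5]
 turn about tool z -0.1  shift mm before turn [  2.7   3.7 132.7]  after turn [  2.7   3.7 132.7]
```

```bash
python3 -m creep '[[3,4,0,0,0,0,0.7],[0,0,40,0,0,0,0.7],[0,0,40,0,0,0,0.7],[0,0,30,0,0,0,0.7],[0,0,12,0,0,0,0.7],[0,0,5,0,0,0,0.7],[0,0,0,0,0,0,0.7],[0,0,0,0,0,0,0.7]]'; python3 -c "
from h import *
to(.572,-.226,.0135,90)"
```

```text
time: 18.4
position: [0.5746, -0.2232, 0.0211]
ee_rot: [3.14, 0.0, 1.572]
ft_force: [0.5, 0.5, -1.0]
gripper_width: 0.532
finger_force: 40.9
t 18.4 p [ 0.5746 -0.2232  0.0211] rpy [179.9   0.   90.1] j7 0.6 w 0.532 F [ 0.5  0.5 -1. ]
 turn about tool z 0.1  shift mm before turn [-2.8 -2.6  7.6]  after turn [-2.8 -2.6  7.6]
```

```bash
python3 -m creep '[[0,0,3,0,0,0,0.7],[0,0,3,0,0,0,0.7],[0,0,1.5,0,0,0,0.7],[0,0,0,0,0,0,0.7],[0,0,0,0,0,0,0.7],[0,0,0,0,0,0,0.25],[0,0,0,0,0,0,0.25],[0,0,0,0,0,0,0.25]]' && python3 -m creep '[[0,0,-15,0,0,0,0.25],[0,0,-50,0,0,0,0.25],[0,0,-50,0,0,0,0.25],[0,0,-20,0,0,0,0.25],[40,0,0,0,0,0,0],[55,0,0,0,0,0,0],[55,-5,0,0,0,0,0],[42,-10,0,0,0,0,0]]'; python3 -c "
from h import *
to(.556,-.031,-.029,90)"
```

```text
time: 19.4
position: [0.5739, -0.2231, 0.0125]
ee_rot: [-3.142, -0.0, 1.572]
ft_force: [0.3, 0.1, -1.0]
gripper_width: 0.747
finger_force: 0.0
time: 20.4
position: [0.5583, -0.0284, 0.1476]
ee_rot: [-3.141, -0.0, 1.574]
ft_force: [0.3, 0.2, -0.1]
gripper_width: 0.997
finger_force: 0.0
t 20.4 p [ 0.5583 -0.0284  0.1476] rpy [-180.    -0.    90.2] j7 0.14 w 0.997 F [ 0.3  0.2 -0.1]
 turn about tool z 0.2  shift mm before turn [ -2.6  -2.3 176.6]  after turn [ -2.6  -2.3 176.6]
```

```bash
python3 -m creep '[[-2,-2,40,0,0,0,0],[0,0,50,0,0,0,0],[0,0,50,0,0,0,0],[0,0,25,0,0,0,0],[0,0,8,0,0,0,0],[0,0,4,0,0,0,0],[0,0,0,0,0,0,0],[0,0,0,0,0,0,0.4]]' 30 && python3 -m creep '[[0,0,0,0,0,0,0.8],[0,0,0,0,0,0,0.8],[0,0,0,0,0,0,0.8],[0,0,0,0,0,0,0.8],[0,0,-15,0,0,0,0.8],[0,0,-50,0,0,0,0.8],[0,0,-45,0,0,0,0.8],[0,0,0,0,0,0,0.8]]'; python3 -c "
from h import *
to(.545,.20,-.0225,90)"
```

```text
time: 21.4
position: [0.5574, -0.033, -0.0285]
ee_rot: [3.14, -0.0, 1.572]
ft_force: [1.1, 0.2, 0.2]
gripper_width: 0.817
finger_force: 0.0
time: 22.4
position: [0.5592, -0.0334, 0.0848]
ee_rot: [3.135, -0.001, 1.571]
ft_force: [-0.1, 0.2, -0.8]
gripper_width: 0.413
finger_force: 30.1
t 22.4 p [ 0.5592 -0.0334  0.0848] rpy [ 1.796e+02 -1.000e-01  9.000e+01] j7 0.19 w 0.413 F [-0.1  0.2 -0.8]
 turn about tool z 0.0  shift mm before turn [233.4 -14.  107.3]  after turn [233.4 -14.2 107.3]
```

```bash
python3 -m creep '[[30,-3,0,0,0,0,0.8],[50,-5,0,0,0,0,0.8],[55,-4,0,0,0,0,0.8],[55,-2,0,0,0,0,0.8],[43,0,0,0,0,0,0.8],[0,0,30,0,0,0,0.8],[0,0,30,0,0,0,0.8],[0,0,0,0,0,0,0.8]]'; python3 -c "
from h import *
to(.545,.20,-.0225,90)"
```

```text
time: 23.4
position: [0.5406, 0.199, 0.0187]
ee_rot: [-3.138, 0.002, 1.572]
ft_force: [-0.1, 0.1, 0.0]
gripper_width: 0.416
finger_force: 30.1
t 23.4 p [0.5406 0.199  0.0187] rpy [-1.798e+02  1.000e-01  9.010e+01] j7 -0.19 w 0.416 F [-0.1  0.1  0. ]
 turn about tool z 0.1  shift mm before turn [ 1.   4.4 41.2]  after turn [ 1.   4.4 41.2]
```

```bash
python3 -m creep '[[0,3,0,0,0,0,0.8],[0,0,15,0,0,0,0.8],[0,0,15,0,0,0,0.8],[0,0,6,0,0,0,0.8],[0,0,0,0,0,0,0.8],[0,0,0,0,0,0,0.8],[0,0,0,0,0,0,0.8],[0,0,0,0,0,0,0.8]]'; python3 -c "
from h import *
to(.545,.20,-.0225,90)"
```

```text
time: 24.4
position: [0.5456, 0.2, -0.0151]
ee_rot: [3.141, -0.0, 1.572]
ft_force: [0.9, -0.7, 0.5]
gripper_width: 0.413
finger_force: 30.1
t 24.4 p [ 0.5456  0.2    -0.0151] rpy [180.   -0.   90.1] j7 -0.16 w 0.413 F [ 0.9 -0.7  0.5]
 turn about tool z 0.1  shift mm before turn [-0.  -0.6  7.4]  after turn [-0.  -0.6  7.4]
```

Lower 7.5 mm, release, rise and go to the red jar.

```bash
python3 -m creep '[[0,0,4,0,0,0,0.8],[0,0,2.5,0,0,0,0.8],[0,0,1,0,0,0,0.8],[0,0,0,0,0,0,0.8],[0,0,0,0,0,0,0.8],[0,0,0,0,0,0,0.4],[0,0,0,0,0,0,0.4],[0,0,0,0,0,0,0.4]]' && python3 -m creep '[[0,0,-15,0,0,0,0.4],[0,0,-45,0,0,0,0.4],[0,0,-50,0,0,0,0],[0,0,-50,0,0,0,0],[-45,10,0,0,0,0,0],[-55,20,0,0,0,0,0],[-55,20,0,0,0,0,0],[-55,25,0,0,0,0,0]]' && python3 -m creep '[[-55,25,0,0,0,0,0],[-40,20,0,0,0,0,0],[-19,14,0,0,0,0,0],[0,0,0,0,0,0,0],[0,0,0,0,0,0,0],[0,0,0,0,0,0,0],[0,0,0,0,0,0,0],[0,0,0,0,0,0,0]]';python3 -c "
from h import *
to(.679,-.1245,.0075,90)
t=snapshot('top');cv2.imwrite('pics/t2.png',cv2.resize(t[90:250,150:500],None,fx=2.2,fy=2.2,interpolation=3))"
```

```text
time: 25.4
position: [0.5455, 0.1999, -0.0229]
ee_rot: [3.142, -0.0, 1.572]
ft_force: [-0.8, 0.2, -0.3]
gripper_width: 0.597
finger_force: 0.0
time: 26.4
position: [0.6213, -0.0116, 0.1386]
ee_rot: [3.14, -0.001, 1.572]
ft_force: [0.8, 0.3, 0.0]
gripper_width: 1.001
finger_force: 0.0
time: 27.4
position: [0.6797, -0.1235, 0.1373]
ee_rot: [3.141, -0.0, 1.572]
ft_force: [-0.4, -0.5, 0.3]
gripper_width: 1.001
finger_force: 0.0
t 27.4 p [ 0.6797 -0.1235  0.1373] rpy [180.   -0.   90.1] j7 0.38 w 1.001 F [-0.4 -0.5  0.3]
 turn about tool z 0.1  shift mm before turn [ -1.   -0.7 129.8]  after turn [ -1.   -0.7 129.8]
```

View pics/t2.png

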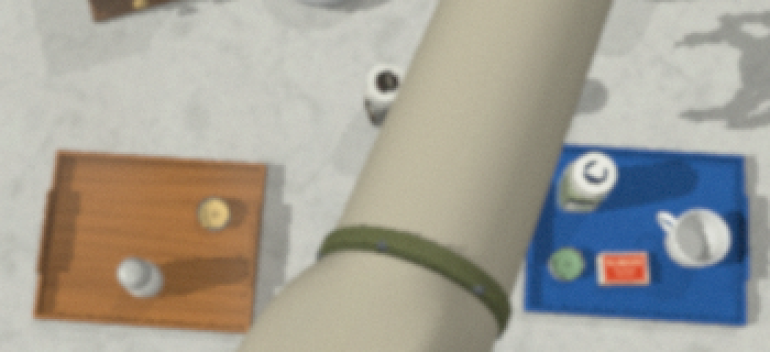

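The yellow light is on the wooden tray at crop (214,213). On the blue tray, the herb jar (595,172), green light (567,264), matchbox (624,268) and cup stand clear of each other, and the dark jar (385,85) is untouched. Now the red jar.

```bash
python3 -m creep '[[-1,0,40,0,0,0,0],[0,0,45,0,0,0,0],[0,0,28,0,0,0,0],[0,0,12,0,0,0,0],[0,0,5,0,0,0,0],[0,0,0,0,0,0,0],[0,0,0,0,0,0,0.4],[0,0,0,0,0,0,0.7]]' 40 && python3 -m creep '[[0,0,0,0,0,0,0.7],[0,0,0,0,0,0,0.7],[0,0,0,0,0,0,0.7],[0,0,-10,0,0,0,0.7],[0,0,-40,0,0,0,0.7],[0,0,-50,0,0,0,0.7],[0,0,-40,0,0,0,0.7],[0,0,0,0,0,0,0.7]]'; python3 -c "
from h import *
to(.545,.335,.0135,90)"
```

```text
time: 28.45
position: [0.6801, -0.1251, 0.0079]
ee_rot: [3.141, -0.0, 1.572]
ft_force: [-7.5, 0.4, 25.6]
gripper_width: 0.602
finger_force: 29.3
time: 29.45
position: [0.6816, -0.1258, 0.1515]
ee_rot: [3.135, 0.001, 1.572]
ft_force: [0.2, 0.0, -1.4]
gripper_width: 0.599
finger_force: 42.2
t 29.45 p [ 0.6816 -0.1258  0.1515] rpy [179.6   0.   90. ] j7 0.37 w 0.599 F [ 0.2  0.  -1.4]
 turn about tool z 0.0  shift mm before turn [ 460.9 -136.2  138. ]  after turn [ 460.8 -136.6  138. ]
```

A width of 51 mm is not the jar's 47 mm, so something is off in the grip. I look before carrying on.

```bash
python3 -c "
from h import *
t=snapshot('side');cv2.imwrite('pics/s5.png',cv2.resize(t[110:260,300:440],None,fx=4,fy=4,interpolation=3))"
```

```text
(no output)
```

View pics/s5.png

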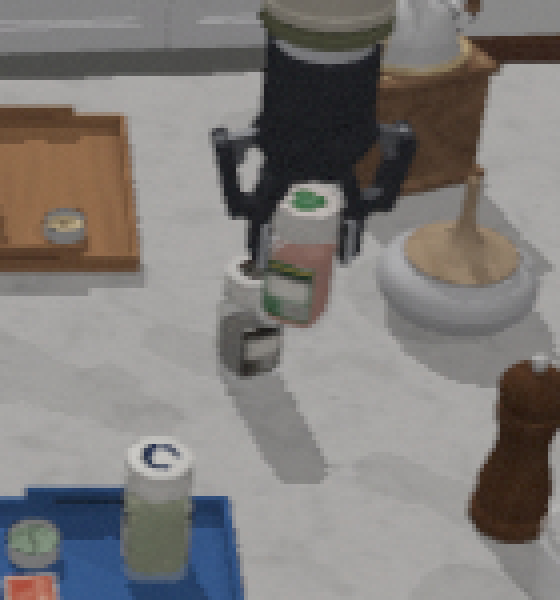

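The red jar is held leaning: cap at crop (310,198), foot at (293,313), with its top towards +x. I work out the tilt in the plane y≈−0.125.

```bash
python3 - <<'E'
from h import *
def py(p,y):
    o,d=ray("side",p); return o+d*(y-o[1])/d[1]
for a,b in (((377.5,159.5),(373.2,188.3)),):
    A,B=py(a,-.1255),py(b,-.1255);v=A-B;print(A,B,np.linalg.norm(v),np.degrees(np.arctan2(v[0],v[2])))
# reference: known-upright dark jar before, and red before
A,B=py((371.3,202),-.1245),py((367.5,227),-.1245);v=A-B;print(A,B,np.linalg.norm(v),np.degrees(np.arctan2(v[0],v[2])))
print(proj("side",[.6795,-.1245,0]),proj("side",[.6795,-.1245,.098]))
E
```

```text
[ 0.68283692 -0.1255      0.24122396] [ 0.67979299 -0.1255      0.14433224] 0.09693951562828883 1.7993972575732422
[ 0.67892811 -0.1245      0.09416367] [ 0.67571469 -0.1245     -0.00206921] 0.09628651498319425 1.912519129096882
[368.8 226.4] [371.6 201. ]
```

By geometry the jar is upright to within a few degrees (97 mm long, foot at z 0.144). The lean in the picture is perspective, and the original red jar leaned the same way. The hold is firm, so I carry on.

```bash
python3 -m creep '[[25,-15,0,0,0,0,0.7],[45,-20,0,0,0,0,0.7],[50,-20,0,0,0,0,0.7],[50,-20,0,0,0,0,0.7],[50,-20,0,0,0,0,0.7],[50,-20,0,0,0,0,0.7],[50,-12,0,0,0,0,0.7],[50,-9,0,0,0,0,0.7]]' && python3 -m creep '[[45,0,0,0,0,0,0.7],[30,0,0,0,0,0,0.7],[16,0,0,0,0,0,0.7],[0,0,30,0,0,0,0.7],[0,0,30,0,0,0,0.7],[0,0,0,0,0,0,0.7],[0,0,0,0,0,0,0.7],[0,0,0,0,0,0,0.7]]'; python3 -c "
from h import *
to(.545,.335,.0135,90)"
```

```text
time: 30.5
position: [0.5418, 0.2464, 0.1461]
ee_rot: [-3.14, 0.0, 1.572]
ft_force: [0.7, -0.5, -1.3]
gripper_width: 0.596
finger_force: 42.2
time: 31.5
position: [0.5441, 0.336, 0.0886]
ee_rot: [3.14, -0.001, 1.571]
ft_force: [-0.1, -0.4, -1.8]
gripper_width: 0.601
finger_force: 42.3
t 31.5 p [0.5441 0.336  0.0886] rpy [ 1.799e+02 -1.000e-01  9.000e+01] j7 -0.4 w 0.601 F [-0.1 -0.4 -1.8]
 turn about tool z 0.0  shift mm before turn [-1.   0.9 75.1]  after turn [-1.   0.9 75.1]
```

```bash
python3 -m creep '[[0,0,30,0,0,0,0.7],[0,0,25,0,0,0,0.7],[0,0,8,0,0,0,0.7],[0,0,4,0,0,0,0.7],[0,0,2,0,0,0,0.7],[0,0,0,0,0,0,0.7],[0,0,0,0,0,0,0.7],[0,0,0,0,0,0,0.7]]' && python3 -m creep '[[0,0,2,0,0,0,0.7],[0,0,1,0,0,0,0.7],[0,0,1,0,0,0,0.7],[0,0,0.5,0,0,0,0.7],[0,0,0,0,0,0,0.7],[0,0,0,0,0,0,0.7],[0,0,0,0,0,0,0.7],[0,0,0,0,0,0,0.7]]'
```

```text
time: 32.5
position: [0.5434, 0.336, 0.0184]
ee_rot: [3.141, -0.0, 1.572]
ft_force: [-0.2, -0.6, -1.0]
gripper_width: 0.599
finger_force: 42.2
time: 33.5
position: [0.5433, 0.3359, 0.0137]
ee_rot: [3.142, -0.0, 1.572]
ft_force: [-0.3, 0.5, 0.1]
gripper_width: 0.6
finger_force: 42.2
```

```bash
python3 -m creep '[[0,0,0.5,0,0,0,0.38],[0,0,0,0,0,0,0.36],[0,0,0,0,0,0,0.34],[0,0,0,0,0,0,0.3],[0,0,0,0,0,0,0.2],[0,0,0,0,0,0,0.1],[0,0,0,0,0,0,0],[0,0,0,0,0,0,0]]' && python3 -m creep '[[0,0,-15,0,0,0,0],[0,0,-40,0,0,0,0],[0,0,-50,0,0,0,0],[0,0,-50,0,0,0,0],[-40,-10,0,0,0,0,0],[-55,-20,0,0,0,0,0],[-55,-20,0,0,0,0,0],[-55,-20,0,0,0,0,0]]' && python3 -m creep '[[-55,0,0,0,0,0,0],[-40,0,0,0,0,0,0],[-20,0,0,0,0,0,0],[0,0,0,0,0,0,0],[0,0,0,0,0,0,0],[0,0,0,0,0,0,0],[0,0,0,0,0,0,0],[0,0,0,0,0,0,0]]'; python3 -c "
from h import *
t=snapshot('top');s=snapshot('side')
a=cv2.resize(t[90:250,150:500],None,fx=2.2,fy=2.2,interpolation=3)
b=cv2.resize(s[125:310,260:390],None,fx=2,fy=2,interpolation=3)[:240]
c=np.zeros((592,770,3),np.uint8);c[:352]=a;c[352:,:260]=b;b2=cv2.resize(s[225:310,280:370],None,fx=2.8,fy=2.8,interpolation=3);c[352:352+238,300:552]=b2
cv2.imwrite('pics/f.png',c)"
```

```text
time: 34.5
position: [0.5433, 0.3359, 0.0131]
ee_rot: [3.142, -0.0, 1.572]
ft_force: [-0.8, -0.1, 0.3]
gripper_width: 1.002
finger_force: 0.0
time: 35.5
position: [0.4731, 0.1288, 0.1689]
ee_rot: [3.141, -0.001, 1.571]
ft_force: [0.3, -0.1, 1.5]
gripper_width: 1.005
finger_force: 0.0
time: 36.5
position: [0.4736, 0.0161, 0.1681]
ee_rot: [-3.142, 0.0, 1.572]
ft_force: [0.4, 0.3, 0.4]
gripper_width: 1.002
finger_force: 0.0
```

View pics/f.png

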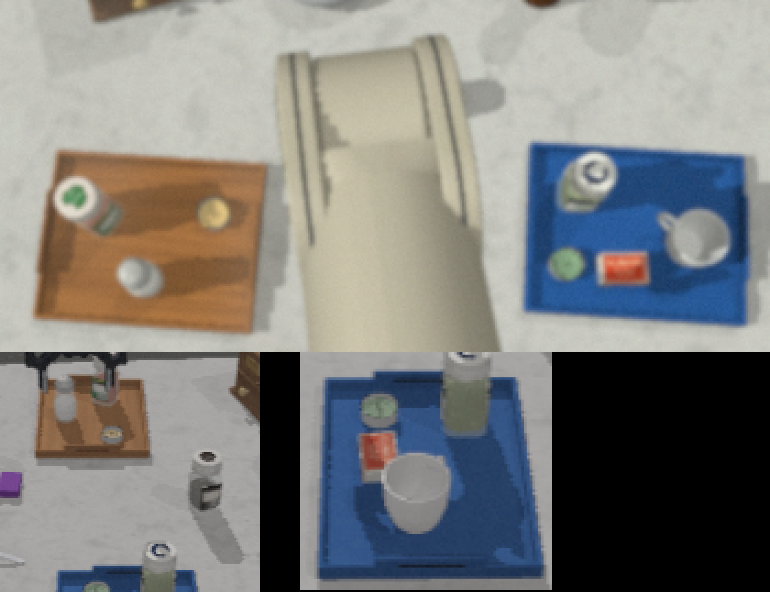

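All five are in place, with the cup, salt and dark jar where they were. A numeric check that the red jar stands upright (cap at top px (184,180)), then hand in.

```bash
python3 -c "
from h import *
print(plane('top',(184.3,179.8),.103),plane('top',(419.8,168.8),.103),plane('top',(213.2,215),.09),bot.get_state()['time'])
print(plane('top',(184.3,179.8),.103)-np.array([.5435,.336,.103]))"
```

```text
[0.5419 0.3359 0.103 ] [ 0.5726 -0.2221  0.103 ] [0.4601 0.2656 0.09  ] 36.6
[-0.0016 -0.0001  0.    ]
```

```bash
python3 -c "
from bench import finish_job
print(finish_job())"
```

```text
the job is handed in; nothing more can be done
None
```

The job is handed in: green tea light, matchbox and herb jar stand on the blue tray, yellow tea light and red jar on the wooden tray, none touching, with cup, salt and dark jar left as they were (about 37 s of the 125 s used).

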